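Find the jar with the mixing ball by shaking it

TASK

One of the three identical closed jars on the plywood board has a steel mixing ball left loose inside. Pick the jars up in turn, keep them upright and shake each gently to and fro in the air, several strokes, until you have felt the ball knocking in one; stand that jar upright in the wooden tray and leave the other two standing upright on the board. Do not drop the jars, and do not disturb the cup on the board or the roll of tape in the tray.

Things in the scene. Friction and masses are not known exactly. Their poses are not given: they have to be found in the camera images.
- jar_a_center (a point): closed terracotta jar, one of three alike: upright cylinder 76 mm across, 112 mm tall, 0.23 to 0.4 kg; the top 32 mm is a round wooden cap 44 mm across, fixed to the jar. Point on its axis half-way up, 56 mm above its underside, 40 mm below mid-cap; z along its axis. In one jar a 190 g steel ball, 36 mm across, has 31 mm of play sideways, 25 mm upward; it hardly bounces and stays at the wall it last hit.
- jar_b_center (a point): closed terracotta jar, one of three alike: upright cylinder 76 mm across, 112 mm tall, 0.23 to 0.4 kg; the top 32 mm is a round wooden cap 44 mm across, fixed to the jar. Point on its axis half-way up, 56 mm above its underside, 40 mm below mid-cap; z along its axis. In one jar a 190 g steel ball, 36 mm across, has 31 mm of play sideways, 25 mm upward; it hardly bounces and stays at the wall it last hit.
- jar_c_center (a point): closed terracotta jar, one of three alike: upright cylinder 76 mm across, 112 mm tall, 0.23 to 0.4 kg; the top 32 mm is a round wooden cap 44 mm across, fixed to the jar. Point on its axis half-way up, 56 mm above its underside, 40 mm below mid-cap; z along its axis. In one jar a 190 g steel ball, 36 mm across, has 31 mm of play sideways, 25 mm upward; it hardly bounces and stays at the wall it last hit.
- board: flat plywood board lying on the table, fixed, 200 mm (its x) by 260 mm (its y), 14 mm thick; origin at the centre of its underside. The jars and the cup stand on it in two rows of two, about 110 mm apart along x and 140 mm along y, in any order.
- tray: shallow open wooden tray on the table, fixed, 300 mm (its x) by 120 mm (its y) outside, 22 mm high, walls and floor 6 mm thick; origin at the centre of its underside.
- cup_center (a point): white ceramic cup standing on the board among the jars, 78 mm across, 67 mm tall; point half-way up on its axis. Stays where it is.
- tape_center (a point): wide roll of brown tape lying flat in the tray, somewhere along its length, 92 mm across, 48 mm tall; point half-way up on its axis. Stays where it is; beside it at least 95 mm of the tray's length is free on one side.
Mind the look-alikes: they are no part of the job. Leave any purple look-alike of the part that bears jar_c_center alone.

How it is judged:
By the outcome, as a careful person would: the job done as asked, in the order asked, and still so for the second after the job is handed in, with the robot touching nothing.
It also fails if it takes over 72 s, if anything falls off the work surface, if the arm or the gripper's body presses on something with over 40 N, if the wrist force passes 120 N, or if a joint passes its speed limit or range.

ROBOT

A 6-joint arm with a two-finger parallel gripper is mounted at the origin on a cart in front of the work surface, level with it; the furniture and walls round the work are solid. World frame = base frame: x ahead of the robot, y to its left, z up, the work surface at z = 0. Lengths are in m, angles in rad, forces in N, time in s.
With the tool pointing down it reaches from about 0.25 to 0.775 m from the base axis. Payload 4 kg.
Tool frame: the origin (TCP) lies at the very end of the fingers, on their centre line; the grasp point (between the pads) lies 19 mm behind it; z points along the fingers, y is the direction in which the jaws open and shut (so a half turn about z gives the same grasp; the last joint's range is limited). The gripper opens to 94 mm and grips with 3 to 60 N. Pads are 16 mm wide; open, the fingers measure 119 mm over their backs; the gripper's body (75 mm by 177 mm) begins 78 mm behind the grasp point.
Start: joints at [-1.379, 0.087, 1.371, -0, 1.684, -0.103], TCP at [0.16, -0.526, 0.206] pointing down, gripper open.
Joint ranges: [-3.1, 3.1], [-0.76, 2.03], [0.27, 2.55], [-1.08, 4.22], [0.17, 2.65], [-2.57, 2.57]. Speed limits (rad/s): [2.79, 2.79, 3.14, 3.14, 3.14, 3.14].

INTERFACE

Orientations are given as [roll, pitch, yaw] about the fixed x, y, z axes, in that order (R = Rz(yaw) Ry(pitch) Rx(roll)).
In Python, from bench import robot, cams, models gives the robot as it stands.
- The arm moves only by the tool step_arm, never from a script. Its argument "series" is a list of rows, each a list of 5 numbers: the gripper command: -1 is shut, 1 is fully open, values between are in proportion, then the shift along the tool's x, y, z in mm, then the turn about the tool's z in degrees. A call has 1 to 20 rows; each row is the pose to reach, as a shift and turn from the pose commanded when the call began, along the tool's axes at that moment; what a row does not reach only later rows make up. A row lasts 1/8 s, in which the tool goes at most 62.5 mm and 10.7 degrees, less where a joint would pass 70% of its speed; a pose out of reach is approached as far as the arm can. A call with a gripper value outside its range is refused whole. The fingers move at their own pace and stop on an object; the grip force is fixed at half the most. Time passes only in rows, so rows that repeat a pose let the fingers close. It gives the time, the measured TCP pose, the force and the opening at its end, in the units of the state.
- robot.get_obs(): the state, without advancing time (a new reading comes with each control period).
- cams.snapshot(name): name is "scene" or "top" or "wrist"; returns a dict with "pixels" (400x640x3 uint8, red, green, blue), "fov_y" (degrees; the focal length in pixels is half the picture's height over the tangent of half this angle, whatever the lens; pixels are square), "cx", "cy" (the principal point, pixels), "k1" (the pictures are not rectified: a ray, as slopes to the right and down, at radius r is drawn at 1 + k1 r^2 times it, then the intrinsics apply), "R" (3x3) and "t" (3): a world point X has camera coordinates R X + t. Camera axes: x right, y down, z forward; pixel columns grow to the right and rows downward; lengths in m; the calibration is good to about 2 mm. A picture is of the moment at which its call begins. There is no depth.
- robot.close_job(): hands the job in, once; it reports no verdict.
Trained networks look in a picture, given as the dict that the camera call returned (one of the last four; its "shot" number tells which), for a name from the list of things; names that differ only in an ending like _2 or _b are one class to them, and where a whole thing is asked for, a point or a joint stands for the part that bears it (a point fixed in the world has none). Each returns a list of dicts, best first, with "p" (0 to 1); they miss things now and then, are a little off and sometimes report something else, mostly with a low value. They report only what shows in the picture. A call takes as long as a camera call. They do not tell look-alikes from the thing itself.
- models.find_in(picture, label): "position" ([x, y, z] in m, in world coordinates, good to about 4 mm: the middle of the surface that is visible of it).
- models.pinpoint(picture, label): "position" ([x, y, z] in m, in world coordinates, good to about 4 mm: a listed point, or the origin of a listed thing).
The state is a dict: "time": time; "joint_positions": joint angles; "qvel": joint speeds; "joint_torque": joint torques, N m; "tool_pos": TCP position; "ee_rot": TCP orientation; "wrist_force": force on the tool from outside, world axes, zero at the start; "wrist_torque": the same for the moment, N m; "width": finger opening in m.
Only numpy, scipy, OpenCV 4.12 (cv2) and the standard library are available. Lean on these libraries where they do the work, as an engineer would, in place of code of your own. Each camera call takes 0.05 s, during which the arm holds its last target. There are 200 camera calls.

## Working session

There is one attempt and no reset: what is moved stays moved. The work goes in short steps, Python scripts to look and compute and a tool call to move; the robot and the scene stay as the last step left them, time stands still between calls to the robot, and variables do not carry over. Pictures are saved under pics/ and viewed, about 8 in all and at most 12, crops included, and the job is handed in when it is done.

Besides the shell and the picture viewer there is one more tool, called after "Call:" in YAML: its name, and indented under it one key for each argument. step_arm: Moves the arm, as the interface text tells. Its arguments: {"type":"object","properties":{"series":{"type":"array","items":{"type":"array","items":{"type":"number"}}}},"required":["series"]}

```bash
ls; mkdir -p pics; python3 - <<'E'
from bench import robot,cams,models
import cv2,numpy as np
o=robot.get_obs();print({k:np.round(v,3) for k,v in o.items()})
for n in ["top","scene"]:
    s=cams.snapshot(n);cv2.imwrite(f"pics/{n}0.png",s["pixels"][:,:,::-1])
    print(n,s["fov_y"],s["k1"])
    for l in ["jar_a_center","cup_center","tape_center","board","tray"]:
        for d in models.pinpoint(s,l): print(l,round(d["p"],2),np.round(d["position"],3))
E
```

```text
pics
{'time': np.float64(0.0), 'joint_positions': array([-1.379,  0.088,  1.372, -0.   ,  1.684, -0.103]), 'qvel': array([-0.   , -0.001,  0.001,  0.   , -0.001, -0.001]), 'joint_torque': array([-1.0000e-03, -3.4018e+01, -3.0243e+01,  7.2000e-02,  3.3000e-02,
       -0.0000e+00]), 'tool_pos': array([ 0.16 , -0.526,  0.204]), 'ee_rot': array([-3.139, -0.   ,  0.295]), 'wrist_force': array([0.136, 1.243, 0.2  ]), 'wrist_torque': array([-0.058,  0.023, -0.012]), 'width': np.float64(0.094)}
top 56.51395594628388 -0.04428470106138062
jar_a_center 0.85 [ 0.457 -0.08   0.071]
jar_a_center 0.7 [ 0.517 -0.02  -0.002]
cup_center 0.57 [0.579 0.031 0.05 ]
tape_center 0.68 [ 0.578 -0.307  0.032]
board 0.84 [ 0.518 -0.019 -0.004]
tray 0.8 [ 0.526 -0.311 -0.002]
scene 43.49943142959998 -0.11064211865750767
jar_a_center 0.57 [ 0.458 -0.085  0.074]
cup_center 0.98 [0.58  0.034 0.045]
tape_center 0.74 [ 0.578 -0.3    0.029]
board 0.71 [ 0.523 -0.02  -0.002]
tray 0.87 [ 0.526 -0.311 -0.002]
```

View pics/top0.png

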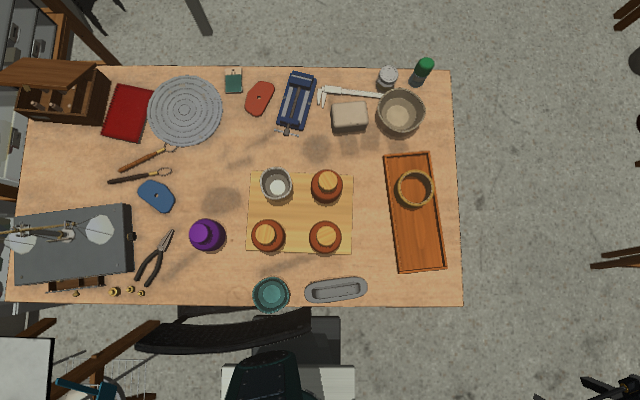

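View pics/scene0.png

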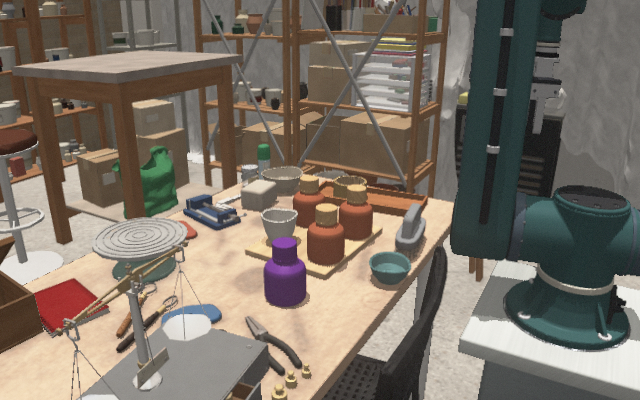

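```bash
cat > h.py <<'E'
import numpy as np,cv2
from bench import robot,cams,models
def intr(s):
    f=200/np.tan(np.radians(s["fov_y"]/2)); return f
def ray(s,u,v,z):
    f=intr(s); d=np.array([(u-s["cx"])/f,(v-s["cy"])/f]); p=d.copy()
    for _ in range(20): p=d/(1+s["k1"]*(p@p))
    R,t=np.array(s["R"]),np.array(s["t"]); c=-R.T@t; w=R.T@np.r_[p,1]
    return c+w*(z-c[2])/w[2]
def proj(s,X):
    f=intr(s); c=np.array(s["R"])@X+s["t"]; p=c[:2]/c[2]; p=p*(1+s["k1"]*(p@p)); return f*p+[s["cx"],s["cy"]]
def totool(dx,dy):
    "world shift -> tool x,y mm (tool pointing down)"
    y=robot.get_obs()["ee_rot"][2]; return np.round(1e3*np.array([np.cos(y)*dx+np.sin(y)*dy,np.sin(y)*dx-np.cos(y)*dy]),1)
E
python3 - <<'E'
from h import *
s=cams.snapshot("top"); im=s["pixels"][:,:,::-1].copy()
for l in ["jar_a_center","jar_b_center"]:
    for d in models.pinpoint(s,l): print(l,round(d["p"],2),np.round(d["position"],3))
hsv=cv2.cvtColor(im,cv2.COLOR_BGR2HSV)
print(hsv[183,327],hsv[233,268],hsv[200,325],hsv[215,295])
# jar terracotta mask -> enclose
for u,v in [(327,182),(268,235),(325,237)]: print((u,v),np.round(ray(s,u,v,.126),4),"pix of base ctr",)
for c in [(385,155),(429,152),(398,272),(446,268)]: print("tray",np.round(ray(s,*c,.022),3))
for c in [(251,171),(354,176),(246,251),(351,254)]: print("board",np.round(ray(s,*c,.014),3))
x0,y0,x1,y1=235,145,455,280
cr=cv2.resize(im[y0:y1,x0:x1],None,fx=3.6,fy=3.6,interpolation=cv2.INTER_CUBIC)
for u in range(240,455,20): cv2.putText(cr,str(u),(int((u-x0)*3.6),10),0,.35,(0,0,0),1); cv2.line(cr,(int((u-x0)*3.6),12),(int((u-x0)*3.6),20),(0,0,0),1)
for v in range(150,280,10): cv2.putText(cr,str(v),(0,int((v-y0)*3.6)),0,.35,(0,0,0),1)
cv2.imwrite("pics/crop1.png",cr)
E
```

```text
jar_a_center 0.59 [ 0.455 -0.08   0.073]
jar_b_center 0.93 [ 0.577 -0.087  0.07 ]
[ 18 150 189] [ 20 139 189] [ 11 156  67] [ 18 132 181]
(327, 182) [ 0.5741 -0.0838  0.126 ] pix of base ctr
(268, 235) [0.4557 0.0435 0.126 ] pix of base ctr
(325, 237) [ 0.4527 -0.0798  0.126 ] pix of base ctr
tray [ 0.667 -0.236  0.022]
tray [ 0.677 -0.35   0.022]
tray [ 0.375 -0.262  0.022]
tray [ 0.385 -0.38   0.022]
board [0.623 0.103 0.014]
board [ 0.614 -0.158  0.014]
board [0.423 0.108 0.014]
board [ 0.418 -0.149  0.014]
```

View pics/crop1.png

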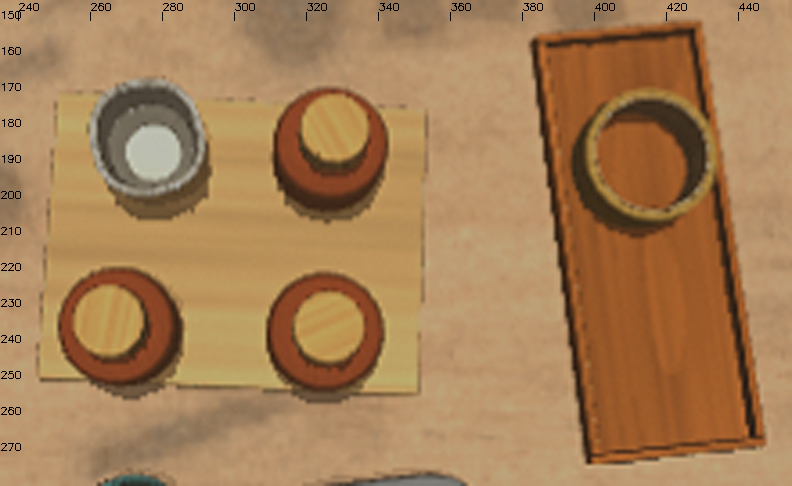

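Three terracotta jars with wooden caps stand on the board: J1 at px (328,181), J2 at (266,234) and J3 at (326,236). The purple look-alike at (207,235) is off the board, so I'm leaving it alone. The cup is at (276,183), and the tape fills the far end of the tray at (415,188). I'll start with J3.

Call:
step_arm:
  series:
    - [1,410,-339,0,17]
    - [1,410,-339,0,17]
    - [1,410,-339,0,17]
    - [1,410,-339,0,17]
    - [1,410,-339,0,17]
    - [1,410,-339,0,17]
    - [1,410,-339,0,17]
    - [1,410,-339,0,17]
    - [1,410,-339,0,17]
    - [1,410,-339,0,17]
    - [1,410,-339,0,17]
    - [1,410,-339,0,17]

```text
time: 2.25
tool_pos: [0.4531, -0.0839, 0.2055]
ee_rot: [3.141, -0.0, -0.004]
wrist_force: [-0.6, -0.7, 0.9]
width: 0.0942
```

```bash
python3 - <<'E'
from h import *
o=robot.get_obs();print(o["time"],np.round(o["tool_pos"],4),np.round(o["ee_rot"],3),np.round(o["qvel"],2))
s=cams.snapshot("wrist"); im=s["pixels"][:,:,::-1].copy()
for d in models.pinpoint(s,"jar_c_center"): print(round(d["p"],2),np.round(d["position"],3))
for X in [(.454,-.082,.126),(.5767,-.0855,.126),(.457,.0485,.126)]:
    u=proj(s,np.array(X)); print(np.round(u,1)); cv2.circle(im,tuple(int(a) for a in u),3,(255,0,0),-1)
cv2.imwrite("pics/w1.png",im)
E
```

```text
2.25 [ 0.4531 -0.0839  0.2055] [ 3.141 -0.    -0.004] [-0.  0. -0.  0. -0.  0.]
0.73 [0.46 0.05 0.07]
0.58 [0.462 0.197 0.055]
[314.1 203.8]
[317.1  64.5]
[177.9 201.5]
```

View pics/w1.png

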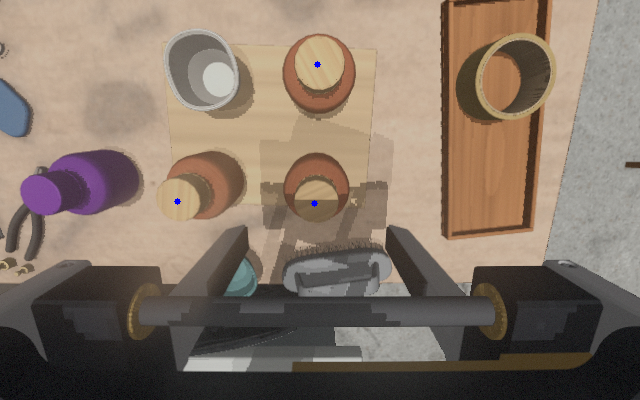

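The wrist view puts J3 near (.457,-.085), J1 near (.579,-.088) and J2 near (.459,.047). The blue dots sit within 4 px of the cap centres. Now descending on J3.

Call:
step_arm:
  series:
    - [1,4,1,40,0]
    - [1,4,1,80,0]
    - [1,4,1,120,0]
    - [1,4,1,150,0]
    - [1,4,1,150,0]
    - [1,4,1,150,0]

```text
time: 3.1
tool_pos: [0.4584, -0.0845, 0.0569]
ee_rot: [3.141, -0.002, -0.003]
wrist_force: [-0.5, -0.3, 0.2]
width: 0.094
```

Call:
step_arm:
  series:
    - [-1,0,0,0,0]
    - [-1,0,0,0,0]
    - [-1,0,0,0,0]
    - [-1,0,0,0,0]
    - [-1,0,0,0,0]
    - [-1,0,0,0,0]

```text
time: 3.85
tool_pos: [0.4588, -0.0838, 0.0572]
ee_rot: [3.141, -0.003, -0.002]
wrist_force: [0.2, 0.5, 5.2]
width: 0.0799
```

Call:
step_arm:
  series:
    - [-1,0,0,-20,0]
    - [-1,0,0,-50,0]
    - [-1,0,0,-90,0]
    - [-1,0,0,-130,0]
    - [-1,0,0,-130,0]
    - [-1,0,0,-130,0]

```text
time: 4.6
tool_pos: [0.4564, -0.0835, 0.183]
ee_rot: [-3.141, 0.004, -0.002]
wrist_force: [-0.3, -0.3, -3.7]
width: 0.0799
```

```bash
cat > st.py <<'E'
from h import *
def avg(n=8):
    F=[];T=[]
    for _ in range(n):
        cams.snapshot("wrist");o=robot.get_obs();F.append(o["wrist_force"]);T.append(np.r_[o["wrist_torque"]])
    print(round(o["time"],2),"pos",np.round(o["tool_pos"],4),"w",round(o["width"],4),"F",np.round(np.mean(F,0),2),np.round(np.std(F,0),2),"T",np.round(np.mean(T,0),4),np.round(np.std(T,0),3))
if __name__=="__main__": avg()
E
python3 st.py
```

```text
5.0 pos [ 0.4573 -0.0837  0.1848] w 0.0798 F [ 0.33  0.11 -3.68] [0.53 0.54 0.52] T [ 0.0171 -0.0015 -0.0109] [0.029 0.024 0.021]
```

Call:
step_arm:
  series:
    - [-1,0,20,0,0]
    - [-1,0,-20,0,0]
    - [-1,0,20,0,0]
    - [-1,0,-20,0,0]
    - [-1,0,20,0,0]
    - [-1,0,-20,0,0]
    - [-1,0,20,0,0]
    - [-1,0,-20,0,0]
    - [-1,0,20,0,0]

```text
time: 6.12
tool_pos: [0.4582, -0.0995, 0.1856]
ee_rot: [-3.139, -0.001, 0.007]
wrist_force: [0.7, -1.2, -3.8]
width: 0.0801
```

```bash
python3 -c "
from st import *
o=robot.get_obs();print(np.round(o['wrist_force'],1),np.round(o['wrist_torque'],2),np.round(o['qvel'],2))
avg(10)"
```

```text
[ 0.7 -1.2 -3.8] [-0.17  0.   -0.03] [-0.75  0.15 -0.14 -0.08 -0.04 -0.68]
6.62 pos [ 0.4576 -0.1036  0.1855] w 0.0802 F [-0.   -0.47 -3.68] [0.43 1.73 0.43] T [-0.0186 -0.0025 -0.0038] [0.111 0.029 0.032]
```

Call:
step_arm:
  series:
    - [-1,0,-40,0,0]
    - [-1,0,0,0,0]
    - [-1,0,-40,0,0]
    - [-1,0,0,0,0]
    - [-1,0,-40,0,0]
    - [-1,0,0,0,0]
    - [-1,0,-40,0,0]

```text
time: 7.5
tool_pos: [0.4578, -0.0679, 0.1854]
ee_rot: [3.139, -0.0, -0.011]
wrist_force: [0.2, 1.5, -4.0]
width: 0.0799
```

```bash
python3 -c "
from st import *
o=robot.get_obs();print(np.round(o['wrist_force'],1),np.round(o['wrist_torque'],2),np.round(o['qvel'],2))
avg(10)"
```

```text
[ 0.2  1.5 -4. ] [ 0.12 -0.09  0.05] [ 0.75 -0.15  0.13  0.09  0.04  0.69]
8.0 pos [ 0.4577 -0.064   0.1855] w 0.0799 F [ 0.03  0.41 -3.79] [0.47 1.48 0.7 ] T [ 0.0581 -0.0212 -0.0067] [0.122 0.024 0.03 ]
```

```bash
python3 st.py
```

```text
8.4 pos [ 0.4577 -0.0638  0.1855] w 0.0799 F [ 0.09 -0.05 -3.83] [0.34 0.52 0.33] T [ 0.0145 -0.0159 -0.0126] [0.016 0.029 0.02 ]
```

Call:
step_arm:
  series:
    - [-1,0,40,0,0]
    - [-1,0,0,0,0]
    - [-1,0,40,0,0]
    - [-1,0,40,0,0]
    - [-1,0,40,0,0]
    - [-1,0,40,0,0]
    - [-1,0,40,0,0]

```text
time: 9.28
tool_pos: [0.4575, -0.1035, 0.1855]
ee_rot: [-3.142, -0.0, -0.002]
wrist_force: [0.3, 0.6, -4.3]
width: 0.0798
```

```bash
python3 st.py
```

```text
9.68 pos [ 0.4576 -0.1038  0.1855] w 0.0801 F [-0.12 -0.27 -3.93] [0.69 0.45 0.42] T [ 0.028  -0.0163  0.006 ] [0.035 0.011 0.029]
```

J3 shows no ball: the settled moment doesn't change between wall sides (0.014 against an expected 0.058 N m), and it weighs about 0.39 kg. Setting it back.

Call:
step_arm:
  series:
    - [-1,0,-20,0,0]
    - [-1,0,-20,50,0]
    - [-1,0,-20,90,0]
    - [-1,0,-20,115,0]
    - [-1,0,-20,126,0]
    - [-1,0,-20,130,0]
    - [-1,0,-20,130,0]
    - [-1,0,-20,130,0]

```text
time: 10.68
tool_pos: [0.4588, -0.0841, 0.0572]
ee_rot: [3.141, -0.003, -0.002]
wrist_force: [-2.2, 0.8, 2.2]
width: 0.08
```

Call:
step_arm:
  series:
    - [1,0,0,0,0]
    - [1,0,0,0,0]
    - [1,0,0,0,0]
    - [1,0,0,-10,0]
    - [1,0,0,-60,0]
    - [1,0,0,-110,0]
    - [1,0,0,-150,0]
    - [1,0,0,-150,0]

```text
time: 11.68
tool_pos: [0.4599, -0.0845, 0.2104]
ee_rot: [3.139, -0.009, -0.002]
wrist_force: [-0.6, -0.5, -0.3]
width: 0.0942
```

Call:
step_arm:
  series:
    - [1,0,-60,0,0]
    - [1,0,-120,0,0]
    - [1,0,-133,0,0]
    - [1,0,-133,0,0]
    - [1,0,-133,50,0]
    - [1,0,-133,100,0]
    - [1,0,-133,150,0]
    - [1,0,-133,150,0]
    - [1,0,-133,150,0]

```text
time: 12.8
tool_pos: [0.4592, 0.0481, 0.0571]
ee_rot: [3.141, -0.002, -0.003]
wrist_force: [-1.2, -0.4, 0.1]
width: 0.094
```

Call:
step_arm:
  series:
    - [-1,0,0,0,0]
    - [-1,0,0,0,0]
    - [-1,0,0,0,0]
    - [-1,0,0,0,0]
    - [-1,0,0,0,0]
    - [-1,0,0,0,0]

```text
time: 13.55
tool_pos: [0.4596, 0.0493, 0.0578]
ee_rot: [3.142, -0.005, -0.002]
wrist_force: [-1.3, -0.7, 5.9]
width: 0.0782
```

Call:
step_arm:
  series:
    - [-1,0,0,-20,0]
    - [-1,0,0,-50,0]
    - [-1,0,0,-90,0]
    - [-1,0,0,-130,0]
    - [-1,0,0,-130,0]
    - [-1,0,0,-130,0]

```text
time: 14.3
tool_pos: [0.4565, 0.0492, 0.1828]
ee_rot: [3.141, 0.004, -0.002]
wrist_force: [-1.1, 0.1, -6.5]
width: 0.0782
```

Call:
step_arm:
  series:
    - [-1,0,20,0,0]
    - [-1,0,-20,0,0]
    - [-1,0,20,0,0]
    - [-1,0,-20,0,0]
    - [-1,0,20,0,0]
    - [-1,0,-20,0,0]
    - [-1,0,20,0,0]
    - [-1,0,-20,0,0]
    - [-1,0,20,0,0]
    - [-1,0,20,0,0]
    - [-1,0,20,0,0]
    - [-1,0,20,0,0]
    - [-1,0,20,0,0]

```text
time: 15.92
tool_pos: [0.4577, 0.0294, 0.1851]
ee_rot: [-3.141, 0.001, -0.002]
wrist_force: [-0.4, -0.5, -5.6]
width: 0.076
```

```bash
python3 st.py
```

```text
16.32 pos [0.4579 0.0292 0.1855] w 0.0762 F [-0.18 -0.   -5.46] [0.51 0.56 0.33] T [0.0472 0.0037 0.0144] [0.029 0.028 0.023]
```

Call:
step_arm:
  series:
    - [-1,0,-40,0,0]
    - [-1,0,0,0,0]
    - [-1,0,-40,0,0]
    - [-1,0,0,0,0]
    - [-1,0,-40,0,0]
    - [-1,0,-40,0,0]
    - [-1,0,-40,0,0]
    - [-1,0,-40,0,0]
    - [-1,0,-40,0,0]

```text
time: 17.45
tool_pos: [0.4579, 0.0689, 0.1855]
ee_rot: [3.141, -0.0, -0.002]
wrist_force: [-0.8, 0.8, -6.5]
width: 0.0754
```

```bash
python3 st.py
```

```text
17.85 pos [0.4579 0.0692 0.1855] w 0.0755 F [ 0.07  0.1  -5.83] [0.28 0.59 0.18] T [0.0165 0.0066 0.003 ] [0.023 0.024 0.024]
```

The weight of about 0.57 kg suggests the ball. The finger opening drifted during the shake, though, so I'm looking before going on.

```bash
python3 - <<'E'
from h import *
s=cams.snapshot("scene"); im=s["pixels"][:,:,::-1]
w=cams.snapshot("wrist"); im2=w["pixels"][:,:,::-1]
u=proj(s,robot.get_obs()["tool_pos"]).astype(int);print(u)
x0=max(u[0]-130,0);y0=max(u[1]-120,0)
a=cv2.resize(im[y0:y0+240,x0:x0+260],(433,400),interpolation=cv2.INTER_CUBIC)
b=cv2.resize(im2[100:340,200:420],(367,400))
cv2.imwrite("pics/g2.png",np.hstack([a,b]))
E
```

```text
[321 180]
```

View pics/g2.png

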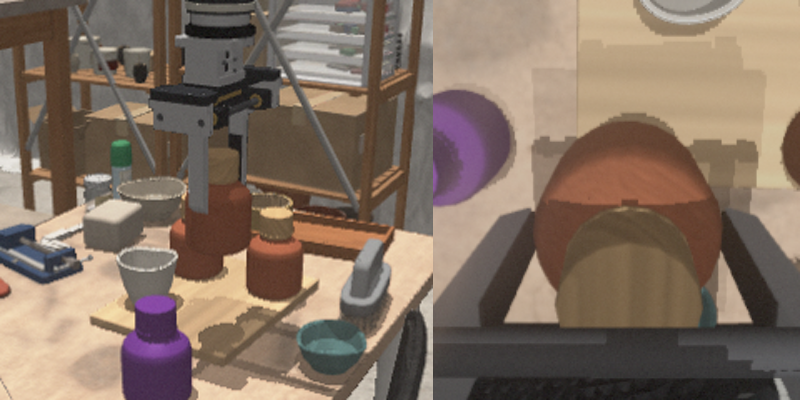

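The jar hangs upright between the fingers. I'll check for slip by comparing the cap height with where it should be.

```bash
python3 - <<'E'
from h import *
s=cams.snapshot("scene")
for d in models.pinpoint(s,"jar_b_center"): print(round(d["p"],2),np.round(d["position"],3))
for dz in (0,-.01,-.02): print(dz,"captop crop px",[np.round((proj(s,np.array([.458,.069,z+dz]))-[191,60])/.6,1) for z in (.254,.222,.142)])
E
```

```text
0.86 [ 0.579 -0.086  0.071]
0.21 [0.457 0.069 0.187]
0 captop crop px [array([218.8, 141.9]), array([218.5, 169.7]), array([217.7, 236.4])]
-0.01 captop crop px [array([218.7, 150.6]), array([218.4, 178.3]), array([217.6, 244.5])]
-0.02 captop crop px [array([218.6, 159.3]), array([218.3, 186.8]), array([217.6, 252.5])]
```

Call:
step_arm:
  series:
    - [-1,0,40,0,0]
    - [-1,0,0,0,0]
    - [-1,0,40,0,0]
    - [-1,0,0,0,0]
    - [-1,0,40,0,0]
    - [-1,0,40,0,0]
    - [-1,0,40,0,0]
    - [-1,0,40,0,0]
    - [-1,0,40,0,0]

```text
time: 19.18
tool_pos: [0.4578, 0.0294, 0.1855]
ee_rot: [-3.141, 0.0, -0.002]
wrist_force: [-0.2, 1.3, -6.2]
width: 0.0757
```

```bash
python3 -c "
from st import *
avg(12)"
```

```text
19.77 pos [0.4578 0.0292 0.1855] w 0.0757 F [ 0.    0.01 -5.7 ] [0.7  0.47 0.46] T [ 0.0422 -0.0169  0.003 ] [0.015 0.027 0.033]
```

Call:
step_arm:
  series:
    - [-1,0,-40,0,0]
    - [-1,0,0,0,0]
    - [-1,0,-40,0,0]
    - [-1,0,0,0,0]
    - [-1,0,-40,0,0]
    - [-1,0,-40,0,0]
    - [-1,0,-40,0,0]
    - [-1,0,-40,0,0]
    - [-1,0,-40,0,0]

```text
time: 20.9
tool_pos: [0.4579, 0.0689, 0.1855]
ee_rot: [3.141, 0.0, -0.002]
wrist_force: [1.0, 0.0, -4.8]
width: 0.0758
```

```bash
python3 -c "
from st import *
avg(12)"
```

```text
21.5 pos [0.4579 0.0692 0.1854] w 0.076 F [-0.14 -0.09 -5.53] [0.51 0.52 0.53] T [ 0.0023 -0.0006  0.0115] [0.025 0.034 0.026]
```

The ball is confirmed in J2. It weighs about 0.57 kg, which is more than an empty jar can weigh. Its settled moment also changes side consistently after each shake (+0.031 and +0.040 N m). The cap height suggests it slipped down about 1 cm in the grip. I'll carry it over the tray and measure its underside before lowering.

Call:
step_arm:
  series:
    - [-1,0,0,-25,0]
    - [-1,0,0,-50,0]
    - [-1,0,30,-60,0]
    - [-1,0,70,-60,0]
    - [-1,-2,110,-60,0]
    - [-1,-3,150,-60,0]
    - [-1,-4,190,-60,0]
    - [-1,-5,230,-60,0]
    - [-1,-6,270,-60,0]
    - [-1,-7,310,-60,0]
    - [-1,-7,350,-60,0]
    - [-1,-7,375,-60,0]
    - [-1,-7,386,-60,0]
    - [-1,-7,386,-20,0]
    - [-1,-7,386,20,0]
    - [-1,-7,386,60,0]
    - [-1,-7,386,80,0]
    - [-1,-7,386,80,0]
    - [-1,-7,386,80,0]

```text
time: 23.88
tool_pos: [0.4511, -0.3168, 0.107]
ee_rot: [3.14, -0.002, -0.001]
wrist_force: [0.6, 0.4, -4.7]
width: 0.0757
```

```bash
python3 - <<'E'
from h import *
o=robot.get_obs();print(np.round(o["tool_pos"],4),o["width"],np.round(o["wrist_force"],1))
s=cams.snapshot("scene");w=cams.snapshot("wrist");t=cams.snapshot("top")
for n,c in (("s",s),("w",w),("t",t)):
    for l in ("jar_b_center","tray","tape_center"):
        for d in models.pinpoint(c,l): print(n,l,round(d["p"],2),np.round(d["position"],3))
a=s["pixels"][100:300,260:460,::-1];b=w["pixels"][:,:,::-1]
cv2.imwrite("pics/p1.png",np.hstack([cv2.resize(a,(400,400)),cv2.resize(b[50:350,150:450],(400,400))]))
E
```

```text
[ 0.4511 -0.3168  0.107 ] 0.0757115666110944 [ 0.6  0.4 -4.7]
s jar_b_center 0.69 [ 0.58  -0.084  0.074]
s tape_center 0.65 [ 0.58  -0.303  0.026]
w tray 0.97 [ 0.523 -0.312  0.   ]
t jar_b_center 0.77 [ 0.576 -0.086  0.07 ]
t tray 0.64 [ 0.528 -0.312 -0.   ]
t tape_center 0.73 [ 0.578 -0.306  0.027]
```

View pics/p1.png

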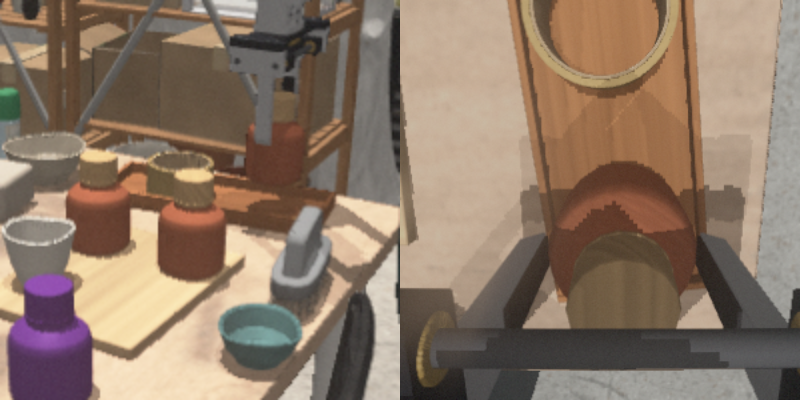

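The held jar is upright over the free end of the tray, well clear of the tape, and the other two jars stand upright. I'll lower it in steps, watching the force.

Call:
step_arm:
  series:
    - [-1,0,0,20,0]
    - [-1,0,0,36,0]
    - [-1,0,0,42,0]
    - [-1,0,0,42,0]
    - [-1,0,0,42,0]

```text
time: 25.1
tool_pos: [0.4504, -0.3172, 0.0638]
ee_rot: [3.141, -0.001, -0.002]
wrist_force: [0.2, -0.2, -5.7]
width: 0.0757
```

Call:
step_arm:
  series:
    - [-1,0,0,2,0]
    - [-1,0,0,4,0]
    - [-1,0,0,4,0]

```text
time: 25.48
tool_pos: [0.4515, -0.3172, 0.0625]
ee_rot: [3.14, -0.003, -0.002]
wrist_force: [-0.1, 2.7, 5.0]
width: 0.0756
```

Call:
step_arm:
  series:
    - [-1,0,0,-1,0]
    - [-1,0,0,-1,0]

```text
time: 25.72
tool_pos: [0.4514, -0.3172, 0.0625]
ee_rot: [3.14, -0.003, -0.002]
wrist_force: [0.4, 2.6, 5.9]
width: 0.0756
```

Call:
step_arm:
  series:
    - [0.9,0,0,0,0]
    - [0.9,0,0,0,0]
    - [0.9,0,0,0,0]
    - [0.9,0,0,0,0]
    - [1,0,0,0,0]
    - [1,0,0,-20,0]
    - [1,0,0,-60,0]
    - [1,0,0,-120,0]
    - [1,0,0,-150,0]
    - [1,-100,0,-150,0]
    - [1,-100,0,-150,0]
    - [1,-100,0,-150,0]

```text
time: 27.22
tool_pos: [0.3487, -0.3167, 0.2111]
ee_rot: [3.14, -0.001, -0.005]
wrist_force: [-0.3, -0.1, 1.3]
width: 0.094
```

```bash
python3 - <<'E'
from h import *
o=robot.get_obs();print(o["time"],np.round(o["tool_pos"],4),o["width"],np.round(o["wrist_force"],1))
s=cams.snapshot("scene");w=cams.snapshot("wrist")
for n,c in (("s",s),("w",w)):
    for l in ("jar_b_center","cup_center","tape_center"):
        for d in models.pinpoint(c,l): print(n,l,round(d["p"],2),np.round(d["position"],3))
a=s["pixels"][100:300,260:460,::-1];b=w["pixels"][:,:,::-1]
cv2.imwrite("pics/p2.png",np.hstack([cv2.resize(a,(400,400)),cv2.resize(b[:,120:520],(400,400))]))
E
```

```text
27.225 [ 0.3487 -0.3167  0.2111] 0.09403621116257191 [-0.3 -0.1  1.3]
s jar_b_center 0.74 [ 0.581 -0.086  0.073]
s jar_b_center 0.63 [ 0.526 -0.312 -0.001]
s cup_center 0.78 [0.577 0.035 0.045]
s tape_center 0.77 [ 0.58  -0.3    0.024]
w jar_b_center 0.64 [ 0.517 -0.02   0.   ]
```

View pics/p2.png

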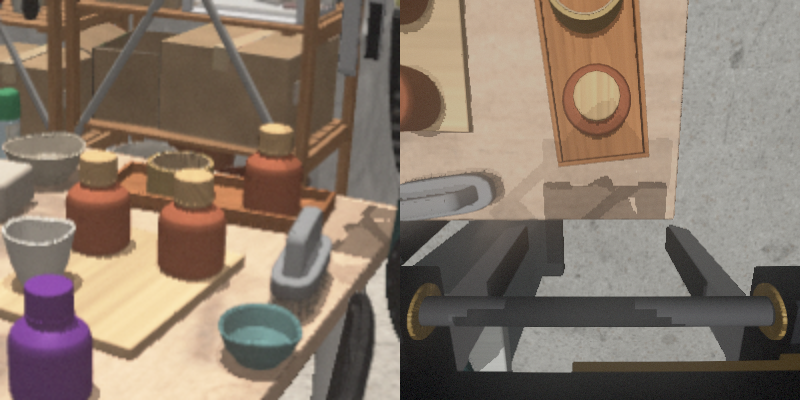

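The last view shows the ball jar upright on the tray floor at crop px (597,97), clear of the tape. J1 and J3 stand upright on the board, and the cup and tape haven't moved. Handing in.

```bash
python3 -c "
from bench import robot
print(robot.close_job())"
```

```text
the job is handed in; nothing more can be done
None
```

The jar with the steel ball is standing upright in the free end of the wooden tray, and I handed the job in at about 27 s. The system gave no verdict.

- **Near-right jar:** I lifted and shook it and found no ball. It weighed about 0.39 kg. The settled wrist moment differed by only 0.014 N m between the two sides, which is noise. I set it back upright on the board.
- **Near-left jar:** I lifted it and shook it over four runs; this is the ball jar. It weighed about 0.57 kg, more than the 0.4 kg limit for an empty jar. The settled moment changed side with each change of shake direction, by 0.031 and 0.040 N m.
- **Far-right jar:** I left it untouched, because the ball had already been found.

**Last checks:** the final picture shows the ball jar clear of the tape and the other two jars upright on the board. The cup and tape are where they were, to within the networks' roughly 4 mm accuracy, and the gripper was open and clear.

**What did not fit cleanly:**
- The moment change was smaller than the ideal 0.058 N m, so the weight is the stronger evidence. I read the force only after each shake, so I never recorded the knock itself.
- The ball jar slipped down about 13 mm in the grip during shaking, so I lowered it into the tray by force.
- In the last two pictures the network did not report the placed jar at its spot, so I judged that placement by eye.

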